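# Crank the bottle clamp onto the taller feeding bottle

### The job

Two crank clamps stand on the ledge, each with a capped feeding bottle standing loose between its open jaws. Turn the crank of the clamp that holds the taller bottle clockwise until its jaw grips the bottle firmly and keeps it held upright after you let go, ready for its collar to be unscrewed with one hand; leave the other clamp as it is.

Things in the scene. Friction and masses are not known exactly. Their poses are not given: they have to be found in the camera images.
- knob (a point): Grip point on the crank knob of the clamp with the taller bottle: an upright black cylinder 24 mm across, from 101 to 145 mm above the ledge, free to spin on its pin (it can be held and carried round without turning the gripper). The point is on its centre line, 128 mm up, 60 mm from the axle. Under it is the crank arm, 18 mm wide, top at 99 mm. Nothing near rises above 160 mm.
- axle (a point): Centre of that crank's upright axle, on top of its hub, 100 mm above the ledge; the knob circles it at 60 mm radius. It stands on a grey gearbox 66 mm square, 80 mm high. Clockwise from above closes the jaw, 20 mm per radian. Turning takes about 4 N at the knob, more once the jaw presses; the crank stays where it is left, also under the jaw's load.
- jaw: Sliding grey jaw of that clamp, 80 mm wide, 66 mm high. Origin at ledge height under the face of its relaxed black pad; x points from axle to bottle and fixed jaw. Starts 106 to 122 mm from the axle; the fixed jaw's face is at 215 mm. The pad springs back 1 mm per newton for 8 mm, then is rigid. The bottle touches both jaws with this origin at 153 mm and is firmly held at about 159 mm.
- bottle: The taller feeding bottle: clear round body 62 mm across, white collar and domed cap, 150 mm tall in all, empty, about 90 g. Stands loose on the clamp's 8 mm base plate between the jaws, about 3 mm short of the fixed jaw. Origin: centre of its underside, z up. The other clamp's bottle is as wide but only 100 mm tall.
- spare_knob (a point): The same grip point on the knob of the other, identical clamp, which holds the shorter bottle (100 mm tall); to be left alone.
Mind the look-alikes: they are no part of the job. Leave any purple look-alike of the bottle alone.

How it is judged:
By the outcome, as a careful person would: the job done as asked, in the order asked, and still so for the second after the job is handed in, with the robot touching nothing.
It also fails if it takes over 38 s, if anything falls off the work surface, if the arm or the gripper's body presses on something with over 40 N, if the wrist force passes 120 N, or if a joint passes its speed limit or range.

### The arm

A 6-joint arm with a two-finger parallel gripper is mounted at the origin on the work surface. World frame = base frame: x ahead of the robot, y to its left, z up, the work surface at z = 0. Lengths are in mm, angles in rad, forces in N, time in s.
With the tool pointing down it reaches from about 275 to 1000 mm from the base axis. Payload 8.4 kg.
Tool frame: the origin (TCP) lies at the centre of the arm's flange, where the gripper is bolted on; the fingertips stand 173 mm ahead of it and the grasp point (between the pads) lies 155 mm ahead of it (tcp_to_tips is the distance from the TCP to the fingertips, in mm); z points along the fingers, x is the direction in which the jaws open and shut, and the axes are right-handed (so a half turn about z gives the same grasp; the last joint's range is limited). The gripper opens to 85 mm and grips with 20 to 120 N. Pads are 22 mm wide; open, the fingers measure 114 mm over their backs; the gripper's body (76 mm by 85 mm) begins 54 mm behind the grasp point. The pads swing forward as they close: fully open they stand 13 mm farther back than shut.
Start: joints at [1.309, 0.353, 1.633, -0, 1.155, -0.002], TCP at [160.553, 604.03, 404.681] pointing down, gripper open.
Joint ranges: [-2.63, 2.63], [-0.92, 2.1], [0.06, 2.66], [-1.3, 4.44], [0, 2.69], [-3.02, 3.02]. Speed limits (rad/s): [2.22, 2.22, 2.79, 3.14, 3.14, 3.14].

### API

Orientations are given as [roll, pitch, yaw] about the fixed x, y, z axes, in that order (R = Rz(yaw) Ry(pitch) Rx(roll)).
In Python, from rig import sense, grab_frame, camera_info, sign_off, tcp_to_tips gives the robot as it stands.
- The arm moves only by the shell command python3 -m creep 'ROWS' [FORCE]. ROWS is text: rows parted by semicolons, each of 5 numbers parted by spaces: the opening in per cent of the stroke, from 0 (shut) to 100 (fully open), then the shift along the tool's x, y, z in cm, then the turn about the tool's z in degrees. In form: fingers tx ty tz roll; .... A call has 1 to 20 rows; each row is the pose to reach, as a shift and turn from the pose measured when the call began, along the tool's axes at that moment; what a row does not reach only later rows make up. A row lasts 1/10 s, in which the tool goes at most 50 mm and 8.59 degrees, less where a joint would pass 70% of its speed; a pose out of reach is approached as far as the arm can. A call with a gripper value outside its range is refused whole. The fingers move at their own pace and stop on an object; FORCE is the grip in N (left out, the last holds). Time passes only in rows, so rows that repeat a pose let the fingers close. It gives the time, the measured TCP pose, the force and the opening at its end, in the units of the state.
- sense(): the state, without advancing time (a new reading comes with each control period).
- grab_frame(name): name is "scene" or "top" or "wrist"; returns (picture, depth): 384x512x3 uint8, blue, green, red; 384x512 float32, mm along the optical axis (not along the pixel's ray), 0 where there is no reading.
- camera_info(name): a dict with "vertical_fov" (degrees; the focal length in pixels is half the picture's height over the tangent of half this angle, whatever the lens; pixels are square), "cx", "cy" (the principal point, pixels), "D" ([k1, k2, p1, p2, k3] as OpenCV has them; the pictures are not rectified), "world_to_cam" (4x4, takes a point from world to camera coordinates). Camera axes: x right, y down, z forward; pixel columns grow to the right and rows downward; lengths in mm; the calibration is good to about 2 mm. A picture is of the moment at which its call begins: read the wrist's pose just before it. camera_info takes no time and is no camera call; for the wrist camera it gives the pose at the moment of the call.
- sign_off(): hands the job in, once; it reports no verdict.
The state is a dict: "clock": time; "qpos": joint angles; "qvel": joint speeds; "joint_efforts": joint torques, N m; "eef_pos": TCP position; "tcp_rot": TCP orientation; "contact_force": force on the tool from outside, world axes, zero at the start; "wrist_torque": the same for the moment, N m; "opening": opening from 0.0 (shut) to 1.0 (fully open).
Only numpy, scipy, OpenCV 4.12 (cv2) and the standard library are available. Lean on these libraries where they do the work, as an engineer would, in place of code of your own. Each camera call takes 0.05 s, during which the arm holds its last target.

## Working session

There is one attempt and no reset: what is moved stays moved. The work goes in short steps, Python scripts to look and compute and a shell command to move; the robot and the scene stay as the last step left them, time stands still between calls to the robot, and variables do not carry over. Pictures are saved under pics/ and viewed, and the job is handed in when it is done.

```bash
mkdir -p pics; ls; cat > h.py <<'E'
import numpy as np,cv2
from rig import sense,grab_frame,camera_info
def K(ci):
    f=192/np.tan(np.radians(ci["vertical_fov"])/2)
    return np.array([[f,0,ci["cx"]],[0,f,ci["cy"]],[0,0,1]]),np.array(ci["D"],float)
def cam(ci):
    return np.array(ci["world_to_cam"],float)
def ray(ci,u,v):
    k,d=K(ci);p=cv2.undistortPoints(np.array([[[u,v]]],float),k,d)[0,0]
    M=cam(ci);R=M[:3,:3];c=-R.T@M[:3,3]
    return c,R.T@np.array([p[0],p[1],1.])
def at_depth(ci,u,v,z):
    c,r=ray(ci,u,v);return c+r*z
def at_height(ci,u,v,h):
    c,r=ray(ci,u,v);return c+r*(h-c[2])/r[2]
def tri(*obs):
    A=np.zeros((3,3));b=np.zeros(3)
    for ci,u,v in obs:
        c,r=ray(ci,u,v);r=r/np.linalg.norm(r);P=np.eye(3)-np.outer(r,r);A+=P;b+=P@c
    x=np.linalg.solve(A,b)
    return x
def proj(ci,P):
    k,d=K(ci);M=cam(ci);rv=cv2.Rodrigues(M[:3,:3])[0]
    return cv2.projectPoints(np.array(P,float).reshape(-1,1,3),rv,M[:3,3],k,d)[0][:,0]
E
python3 - <<'E'
from h import *
import pickle
for n in("scene","top","wrist"):
    ci=camera_info(n);p,d=grab_frame(n);cv2.imwrite(f"pics/{n}0.png",p);np.save(f"pics/{n}0.npy",d);pickle.dump(ci,open(f"pics/{n}0.pkl","wb"))
    M=cam(ci);print(n,ci["vertical_fov"],ci["D"],-M[:3,:3].T@M[:3,3],M[2,:3])
s=sense();print(s["clock"],s["eef_pos"],s["tcp_rot"],s["opening"])
E
```

```text
pics
scene 48.171137203308305 [-0.16002067  0.          0.          0.          0.        ] [1251.14623552   82.66805797  982.45703346] [-0.60700252 -0.05419091 -0.7928501 ]
top 44.743242418015036 [-0.16425121  0.          0.          0.          0.        ] [ 462.95729754   53.21882139 1275.47664355] [ 0.107913   -0.00259622 -0.99415695]
wrist 62.04696247396687 [-0.07834663  0.          0.          0.          0.        ] [ 83.77809092 624.92688027 371.88421153] [ 0.30374319 -0.08204735 -0.94921458]
0.15 [160.49652165 603.85449292 404.10774608] [-3.14154853e+00  1.14350374e-03  1.31101076e+00] 0.9992827236346773
```

View pics/scene0.png

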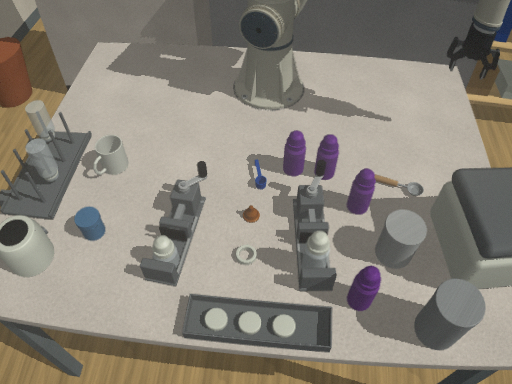

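View pics/top0.png

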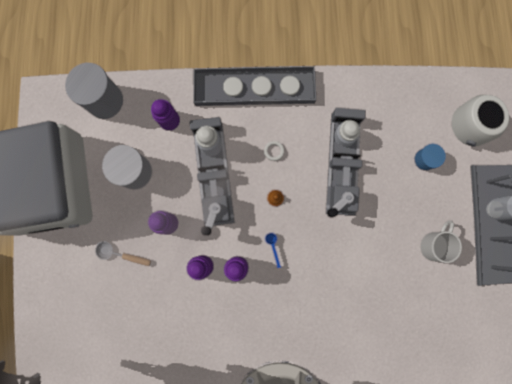

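View pics/wrist0.png

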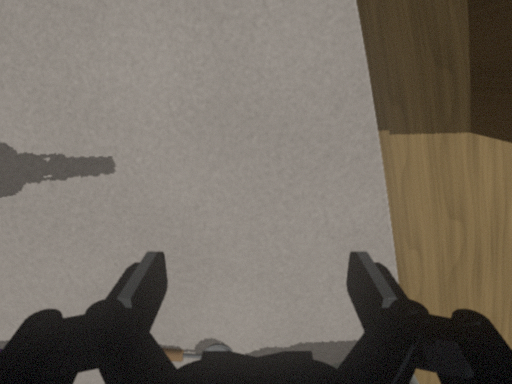

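```bash
python3 - <<'E'
from h import *
import pickle
s=cv2.imread("pics/scene0.png");t=cv2.imread("pics/top0.png")
a=cv2.resize(s[150:300,125:225],None,fx=4,fy=4,interpolation=2);b=cv2.resize(s[150:300,270:370],None,fx=4,fy=4,interpolation=2)
cv2.imwrite("pics/sc.png",np.hstack([a,b])[:600])
a=cv2.resize(t[100:245,170:260],None,fx=4,fy=4,interpolation=2);b=cv2.resize(t[100:245,300:390],None,fx=4,fy=4,interpolation=2)
cv2.imwrite("pics/tc.png",np.hstack([a,b])[:600])
cs=pickle.load(open("pics/scene0.pkl","rb"));ct=pickle.load(open("pics/top0.pkl","rb"))
ds=np.load("pics/scene0.npy");dt=np.load("pics/top0.npy")
def P(ci,d,u,v): return at_depth(ci,u,v,d[v,u]).round(0)
print("top bottle L",P(ct,dt,205,134),"R",P(ct,dt,350,127))
print("scene bottle R",P(cs,ds,319,237),"L",P(cs,ds,161,241))
print("knobs top",P(ct,dt,207,231),P(ct,dt,333,212))
print("table",P(ct,dt,300,320),P(ct,dt,280,170),P(ct,dt,400,120))
# highest points
for nm,ci,d,(u0,u1,v0,v1) in(("topL",ct,dt,(190,235,115,160)),("topR",ct,dt,(330,370,115,145)),("scR",cs,ds,(300,335,225,270)),("scL",cs,ds,(145,185,230,270))):
    q=np.array([at_depth(ci,u,v,d[v,u]) for u in range(u0,u1) for v in range(v0,v1) if d[v,u]>0]);print(nm,np.percentile(q[:,2],[95,99,100]).round(0),q[q[:,2].argmax()].round(0))
E
```

```text
top bottle L [718. 173. 156.] R [ 740. -195.  110.]
scene bottle R [724. 174. 157.] L [ 744. -195.  110.]
knobs top [481. 171. 145.] [ 520. -135.  148.]
table [236. -62.  -2.] [647. -17.   0.] [ 784. -363.    3.]
topL [155. 160. 164.] [719. 182. 164.]
topR [107. 110. 113.] [ 741. -200.  113.]
scR [156. 158. 161.] [726. 172. 161.]
scL [106. 109. 112.] [ 734. -195.  112.]
```

View pics/sc.png

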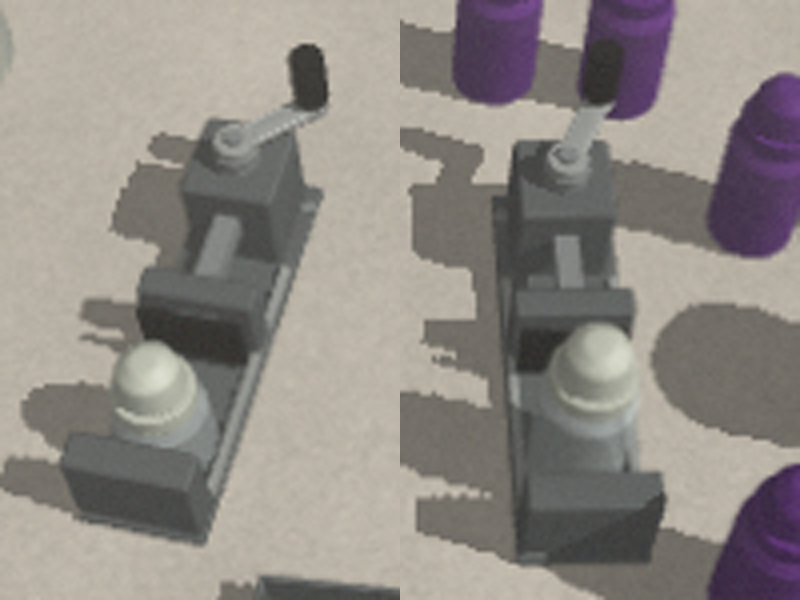

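View pics/tc.png

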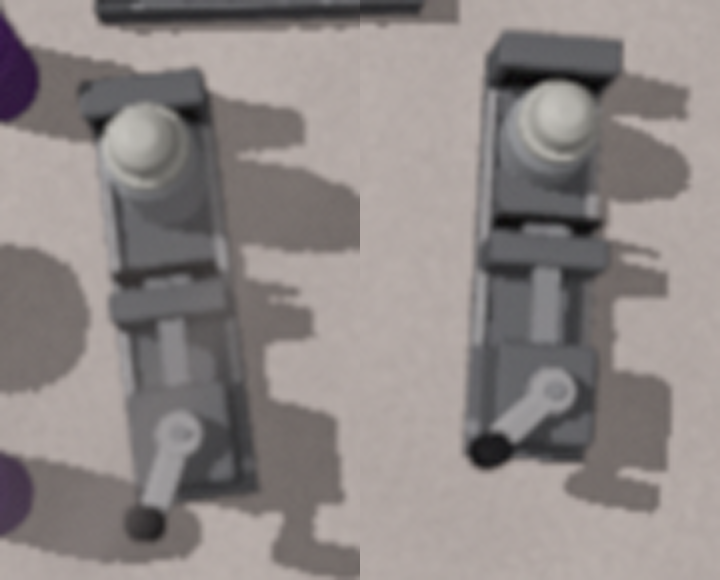

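```bash
python3 - <<'E'
from h import *
import pickle
s=cv2.imread("pics/scene0.png");t=cv2.imread("pics/top0.png")
a=cv2.resize(s[155:205,290:340],None,fx=8,fy=8,interpolation=2);b=cv2.resize(t[195:245,190:240],None,fx=8,fy=8,interpolation=2)
cv2.imwrite("pics/k.png",np.hstack([a,b]))
cs=pickle.load(open("pics/scene0.pkl","rb"));ct=pickle.load(open("pics/top0.pkl","rb"))
print(tri((cs,312,188.7),(ct,214.7,208)),at_height(ct,214.7,208,100),at_height(cs,312,188.7,100))
E
```

```text
[539.33463043 158.01061979 100.1509763 ] [539.32911469 155.69834113 100.        ] [539.05256546 160.34952161 100.        ]
```

View pics/k.png

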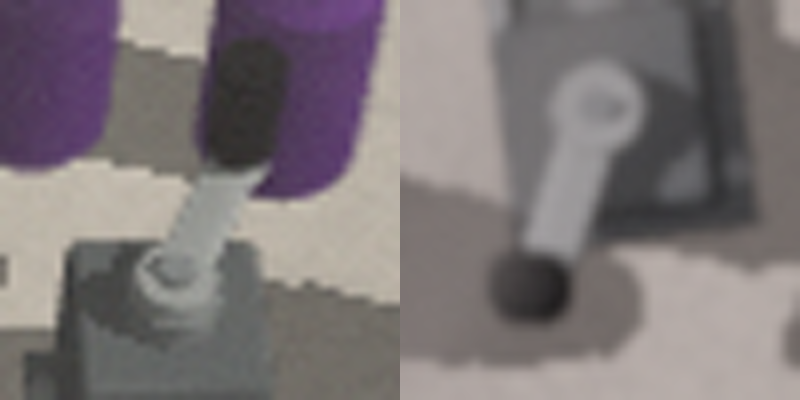

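```bash
python3 - <<'E'
from h import *
import pickle
cs=pickle.load(open("pics/scene0.pkl","rb"));ct=pickle.load(open("pics/top0.pkl","rb"))
k=tri((cs,320.6,167.4),(ct,205.8,230.5));print("knob tri",k)
print("knob top@135",at_height(ct,205.8,230.5,135),"scene@123",at_height(cs,320.6,167.4,123))
ax=np.array([539.3,158,100])
print("r",np.linalg.norm((k-ax)[:2]))
ds=np.load("pics/scene0.npy");dt=np.load("pics/top0.npy")
# purple: cluster by hue in both views, points z>50
for n,ci,d in(("scene",cs,ds),("top",ct,dt)):
    im=cv2.cvtColor(cv2.imread(f"pics/{n}0.png"),cv2.COLOR_BGR2HSV)
    m=((im[...,0]>125)&(im[...,0]<155)&(im[...,1]>90)).astype(np.uint8)
    nn,l,st,c=cv2.connectedComponentsWithStats(m)
    for i in range(1,nn):
        if st[i,4]<80: continue
        q=np.array([at_depth(ci,u,v,d[v,u]) for v,u in np.argwhere(l==i)])
        q=q[q[:,2]>20];tp=q[q[:,2]>np.percentile(q[:,2],90)]
        print(n,c[i].round(0),"top mean",tp.mean(0).round(0),"rng",q.min(0).round(0),q.max(0).round(0))
# jaw & bottle
print("fixed jaw / jaw top pts; bottle")
q=np.array([np.r_[at_depth(ct,u,v,dt[v,u]),u,v] for u in range(190,240) for v in range(110,225)])
b=q[(q[:,2]>120)&(q[:,4]<160)];print("bottle",b[:,:3].mean(0).round(0))
j=q[(q[:,2]>55)&(q[:,2]<75)];np.save("pics/j.npy",j)
for lo,hi in((560,680),(680,780)):
    jj=j[(j[:,0]>lo)&(j[:,0]<hi)];print(lo,len(jj),jj[:,:3].min(0).round(0),jj[:,:3].max(0).round(0),np.median(jj[:,:3],0).round(0))
E
```

```text
knob tri [482.63535799 178.13318943 123.18531947]
knob top@135 [482.41963562 175.19471683 135.        ] scene@123 [482.32206391 179.8300938  123.        ]
r 60.13507271982332
scene [298. 151.] top mean [477. 107. 235.] rng [376.  83.  20.] [1251.  137.  982.]
scene [331. 154.] top mean [393. 204. 150.] rng [380. 184.  20.] [423. 231. 153.]
scene [366. 189.] top mean [510. 299. 150.] rng [499. 280.  21.] [541. 324. 154.]
scene [365. 288.] top mean [814. 286. 179.] rng [779.  83.  20.] [1251.  322.  982.]
top [165. 114.] top mean [773. 274. 227.] rng [463.  53.  20.] [ 819.  319. 1275.]
top [155. 223.] top mean [505. 278. 228.] rng [463.  53. 103.] [ 525.  315. 1275.]
top [200. 267.] top mean [389. 200. 152.] rng [363. 169.  31.] [419. 225. 156.]
top [236. 268.] top mean [397.  98. 326.] rng [359.  53.  70.] [ 463.  135. 1275.]
fixed jaw / jaw top pts; bottle
bottle [710. 169. 160.]
560 425 [562. 125.  55.] [658. 205.  74.] [627. 163.  64.]
680 242 [687. 139.  56.] [780. 222.  75.] [762. 171.  72.]
```

```bash
python3 - <<'E'
from h import *
import pickle
s=cv2.imread("pics/scene0.png");t=cv2.imread("pics/top0.png")
a=cv2.resize(s[205:285,290:340],None,fx=7,fy=7,interpolation=2);b=cv2.resize(t[110:190,188:238],None,fx=7,fy=7,interpolation=2)
cv2.imwrite("pics/j.png",np.hstack([a,b]))
from scipy.spatial.transform import Rotation as R
st=sense();r=R.from_euler("xyz",st["tcp_rot"]).as_matrix();print(r.round(3))
for z in(345,283): print(r.T@(np.array([482.5,178,z])-st["eef_pos"]))
E
```

```text
[[ 0.257  0.966 -0.   ]
 [ 0.966 -0.257 -0.001]
 [-0.001 -0.    -1.   ]]
[-328.78307431  420.59195869   59.46519311]
[-328.71217709  420.59469413  121.46515252]
```

View pics/j.png

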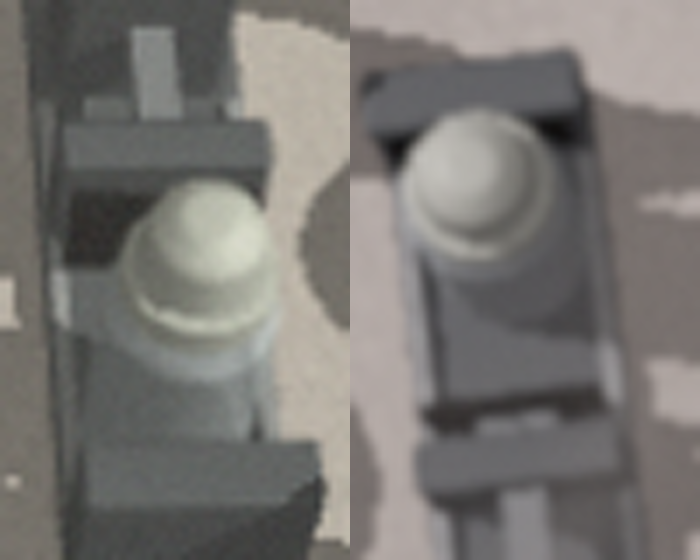

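```bash
python3 - <<'E'
from h import *
import pickle
cs=pickle.load(open("pics/scene0.pkl","rb"));ct=pickle.load(open("pics/top0.pkl","rb"))
ax=np.array([539.3,158])
for z in(66,74):
  a=at_height(ct,211.4,170.2,z)[:2];f=at_height(ct,204.6,126.6,z)[:2];b=at_height(cs,313.1,229.2,z)[:2]
  print(z,a,b,f,np.linalg.norm(a-ax),np.linalg.norm(b-ax),np.linalg.norm(f-ax),np.degrees(np.arctan2(*(f-ax)[::-1])))
E
python3 -m creep '50 -32.9 42 5.9 0;50 -32.9 42 5.9 0;50 -32.9 42 5.9 0;50 -32.9 42 5.9 0;50 -32.9 42 5.9 0;50 -32.9 42 5.9 0;50 -32.9 42 5.9 0;50 -32.9 42 5.9 0;50 -32.9 42 5.9 0;50 -32.9 42 5.9 0;50 -32.9 42 5.9 0;50 -32.9 42 5.9 0;50 -32.9 42 5.9 0;50 -32.9 42 5.9 0' 40
```

```text
66 [640.94732739 166.17383624] [643.46064651 169.16501108] [758.5022517  183.33876169] 101.97544196577073 104.75732792730953 220.66191333419593 6.593860111400687
74 [639.77002459 165.42670307] [648.76529751 168.40995591] [756.54738995 182.47809231] 100.74414007447213 109.95916760303264 218.62206074154312 6.428620960932229
clock: 1.55
eef_pos: [481.4, 178.4, 345.4]
tcp_rot: [-3.141, 0.001, 1.311]
contact_force: [-0.4, 0.1, 1.1]
opening: 0.5
```

```bash
python3 - <<'E'
from h import *
import pickle
ci=camera_info("wrist");p,d=grab_frame("wrist");pickle.dump(ci,open("pics/w1.pkl","wb"));np.save("pics/w1.npy",d);cv2.imwrite("pics/w1.png",p)
for P in([482.5,178,145],[482.5,178,128],[539.3,158,100]): print(proj(ci,P))
E
```

```text
[[255.47519524 231.85654777]]
[[255.59275063 220.13018656]]
[[249.71993746 276.61832588]]
```

View pics/w1.png

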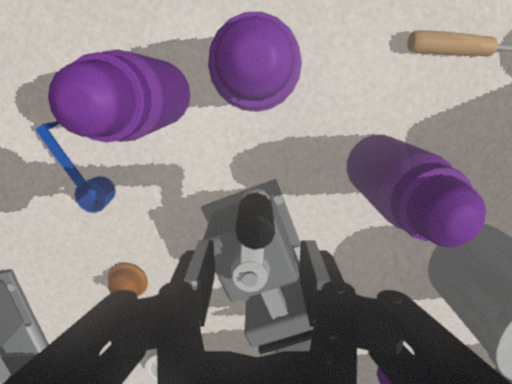

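```bash
python3 -m creep '60 0 0.1 3 0;60 0 0.1 6.2 0;60 0 0.1 6.2 0;0 0 0.1 6.2 0;0 0 0.1 6.2 0;0 0 0.1 6.2 0;0 0 0.1 6.2 0' 50; python3 - <<'E'
from h import *
p,d=grab_frame("wrist");cv2.imwrite("pics/w2.png",p)
E
```

```text
clock: 2.3
eef_pos: [482.5, 178.8, 285.1]
tcp_rot: [3.14, -0.0, 1.312]
contact_force: [-3.0, 0.3, 7.9]
opening: 0.269
```

View pics/w2.png

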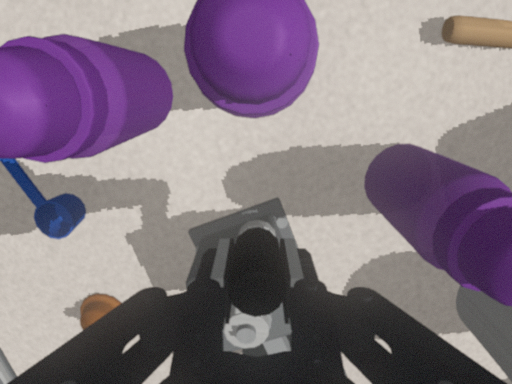

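```bash
cat > arc.py <<'E'
from h import *
import sys
from scipy.spatial.transform import Rotation as R
C=np.array([float(sys.argv[1]),float(sys.argv[2])])
st=sense();r=R.from_euler("xyz",st["tcp_rot"]).as_matrix();p=np.array(st["eef_pos"])
v=p[:2]-C;a0=np.arctan2(v[1],v[0]);print("r",np.hypot(*v),"ang",a0, st["clock"])
for da in map(float,sys.argv[3:]):
    t=np.r_[C+60*np.array([np.cos(a0-da),np.sin(a0-da)]),p[2]]
    print(da,(r.T@(t-p)/10).round(2))
E
python3 arc.py 539.3 158 .1 .2 .3 .4 .5 .6 .7 .8 .9 1
```

```text
r 60.44642213774476 ang 2.791568283699651 2.35
0.1 [0.59 0.13 0.  ]
0.2 [1.17 0.27 0.  ]
0.3 [1.74 0.47 0.  ]
0.4 [2.28 0.73 0.  ]
0.5 [2.79 1.04 0.  ]
0.6 [3.27 1.4  0.  ]
0.7 [3.72 1.8  0.  ]
0.8 [4.12 2.25 0.  ]
0.9 [4.47 2.73 0.  ]
1.0 [4.77 3.25 0.01]
```

```bash
python3 -m creep '0 0.59 0.13 0 0;0 1.17 0.27 0 0;0 1.74 0.47 0 0;0 2.28 0.73 0 0;0 2.79 1.04 0 0;0 2.79 1.04 0 0' 50;  python3 arc.py 539.3 158 .1 .2 .3 .4 .5 .6 .7 .8 .9 1
```

```text
clock: 2.95
eef_pos: [500.7, 203.9, 285.2]
tcp_rot: [3.139, -0.002, 1.312]
contact_force: [1.2, -0.5, -2.5]
opening: 0.264
r 59.9657962404494 ang 2.27107943581021 2.95
0.1 [0.48 0.37 0.  ]
0.2 [0.91 0.78 0.  ]
0.3 [1.3  1.23 0.01]
0.4 [1.64 1.73 0.01]
0.5 [1.93 2.25 0.01]
0.6 [2.17 2.8  0.01]
0.7 [2.36 3.37 0.01]
0.8 [2.48 3.96 0.01]
0.9 [2.55 4.56 0.01]
1.0 [2.55 5.15 0.02]
```

```bash
python3 -m creep '0 0.48 0.37 0 0;0 0.91 0.78 0 0;0 1.3 1.23 0 0;0 1.64 1.73 0 0;0 1.93 2.25 0 0;0 2.17 2.8 0 0;0 2.36 3.37 0 0;0 2.48 3.96 0 0;0 2.55 4.56 0 0;0 2.55 5.15 0 0;0 2.55 5.15 0 0';  python3 arc.py 539.3 158 .1 .2 .3 .4 .5 .6 .7 .8 .9 1
python3 - <<'E'
from h import *
import pickle
for n in("scene","top","wrist"):
    ci=camera_info(n);p,d=grab_frame(n);cv2.imwrite(f"pics/{n}3.png",p);np.save(f"pics/{n}3.npy",d);pickle.dump(ci,open(f"pics/{n}3.pkl","wb"))
    if n=="scene": a=cv2.resize(p[150:300,270:370],None,fx=4,fy=4,interpolation=2)
    if n=="top": b=cv2.resize(p[100:250,170:270],None,fx=4,fy=4,interpolation=2)
cv2.imwrite("pics/c3.png",np.hstack([a,b]))
E
```

```text
clock: 4.05
eef_pos: [557.2, 214.6, 285.2]
tcp_rot: [3.14, 0.0, 1.312]
contact_force: [-2.7, -7.6, 1.4]
opening: 0.267
r 59.3639561811108 ang 1.265376339700609 4.05
0.1 [0.01 0.6  0.  ]
0.2 [-0.11  1.19  0.  ]
0.3 [-0.29  1.76  0.  ]
0.4 [-0.52  2.31  0.  ]
0.5 [-0.8   2.84  0.  ]
0.6 [-1.14  3.34  0.  ]
0.7 [-1.53  3.8   0.  ]
0.8 [-1.95  4.22  0.01]
0.9 [-2.42  4.59  0.01]
1.0 [-2.93  4.92  0.01]
```

View pics/c3.png

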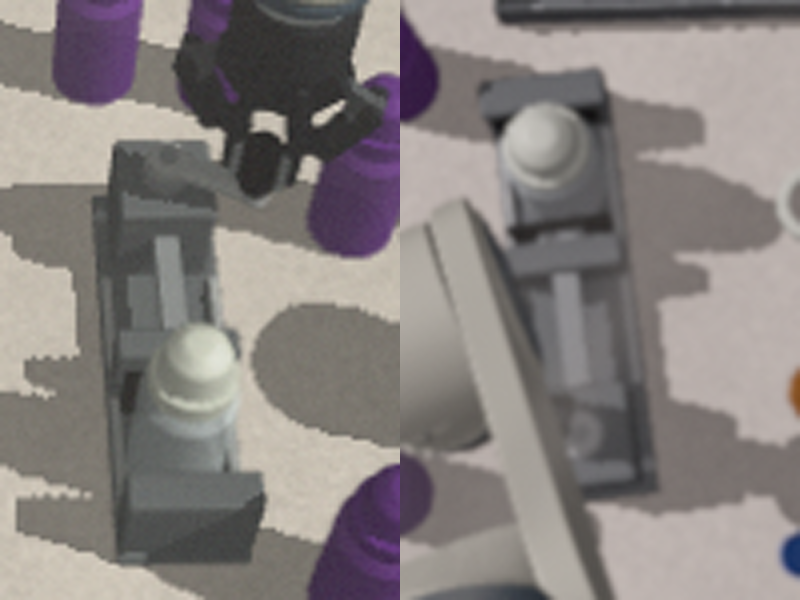

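View pics/wrist3.png

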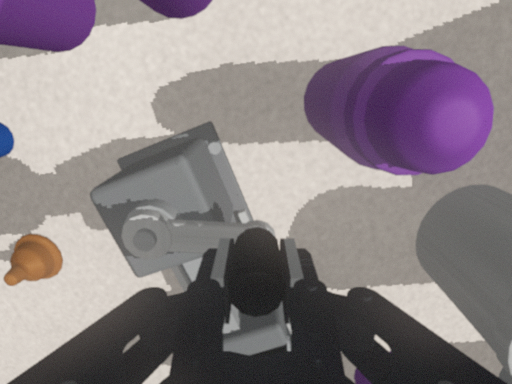

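```bash
python3 - <<'E'
from h import *
t0=cv2.imread("pics/top0.png");t=cv2.imread("pics/top3.png")
b=[cv2.resize(x[115:180,188:238],None,fx=8,fy=8,interpolation=2) for x in(t0,t)]
cv2.imwrite("pics/c4.png",np.hstack(b))
E
```

```text
(no output)
```

View pics/c4.png

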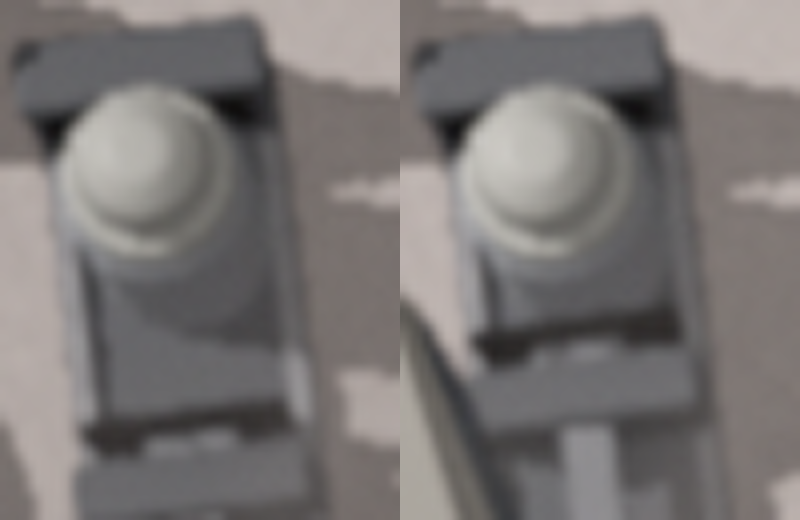

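```bash
python3 - <<'E'
from h import *
import pickle
ct=pickle.load(open("pics/top3.pkl","rb"));d=np.load("pics/top3.npy");d0=np.load("pics/top0.npy")
ax=np.array([539.3,158]);e=np.array([np.cos(.11),np.sin(.11)])
for z in(50,60,66):
  print(z,[(at_height(ct,209.4,v,z)[:2]-ax)@e for v in(154.5,155.5,159.8)], [(at_height(ct,u,v,z)[:2]-ax)@e for u,v in((212,165),(212,166.5),(212,170.4))])
for v in range(145,168): print(v,[(((q:=at_depth(ct,u,v,d[v,u]))[:2]-ax)@e).round(0).item() for u in (203,209,)],[at_depth(ct,u,v,d[v,u])[2].round(0).item() for u in (203,209,)])
E
```

```text
50 [np.float64(147.1874373015651), np.float64(144.49725715711892), np.float64(132.9484464253092)] [np.float64(118.10426895818995), np.float64(114.09607754646927), np.float64(103.69073184947753)]
60 [np.float64(145.27331325090367), np.float64(142.60508521920158), np.float64(131.1505138251436)] [np.float64(116.42746618571462), np.float64(112.45198197761808), np.float64(102.13154484050638)]
66 [np.float64(144.1248388205068), np.float64(141.46978205645115), np.float64(130.07175426504423)] [np.float64(115.4213845222294), np.float64(111.46552463630749), np.float64(101.19603263512359)]
145 [158.0, 156.0] [130.0, 131.0]
146 [156.0, 154.0] [126.0, 127.0]
147 [155.0, 154.0] [120.0, 116.0]
148 [155.0, 153.0] [106.0, 108.0]
149 [154.0, 151.0] [102.0, 107.0]
150 [153.0, 149.0] [92.0, 101.0]
151 [155.0, 149.0] [71.0, 90.0]
152 [156.0, 148.0] [52.0, 79.0]
153 [159.0, 148.0] [23.0, 69.0]
154 [159.0, 149.0] [8.0, 51.0]
155 [156.0, 143.0] [9.0, 65.0]
156 [143.0, 140.0] [65.0, 65.0]
157 [140.0, 138.0] [64.0, 63.0]
158 [139.0, 138.0] [56.0, 48.0]
159 [139.0, 135.0] [41.0, 51.0]
160 [139.0, 130.0] [28.0, 62.0]
161 [129.0, 127.0] [64.0, 67.0]
162 [127.0, 124.0] [62.0, 69.0]
163 [123.0, 122.0] [70.0, 62.0]
164 [121.0, 119.0] [68.0, 69.0]
165 [118.0, 116.0] [67.0, 68.0]
166 [116.0, 114.0] [65.0, 65.0]
167 [113.0, 111.0] [65.0, 67.0]
```

```bash
python3 -m creep '0 0.01 0.6 0 0;0 -0.11 1.19 0 0;0 -0.29 1.76 0 0;0 -0.52 2.31 0 0;0 -0.52 2.31 0 0';  python3 arc.py 539.3 158 .05 .1 .15 .2 .25 .3 .35 .4 .5
cat > look.py <<'E'
from h import *
import pickle,sys
k=sys.argv[1]
for n in("scene","top"):
    ci=camera_info(n);p,d=grab_frame(n);cv2.imwrite(f"pics/{n}{k}.png",p);np.save(f"pics/{n}{k}.npy",d);pickle.dump(ci,open(f"pics/{n}{k}.pkl","wb"))
    if n=="scene": a=cv2.resize(p[205:270,290:340],None,fx=8,fy=8,interpolation=2)
    else: b=cv2.resize(p[115:180,188:238],None,fx=8,fy=8,interpolation=2)
cv2.imwrite(f"pics/l{k}.png",np.hstack([a,b]))
ax=np.array([539.3,158]);e=np.array([np.cos(.11),np.sin(.11)])
for v in range(140,165):
    q=[at_depth(ci,u,v,d[v,u]) for u in (203,206,209)]
    print(v,[round(float((x[:2]-ax)@e)) for x in q],[round(float(x[2])) for x in q])
E
python3 look.py 5
```

```text
clock: 4.7
eef_pos: [577.9, 203.2, 285.1]
tcp_rot: [-3.142, 0.001, 1.312]
contact_force: [-5.6, -5.2, 3.4]
opening: 0.268
r 59.45575790793118 ang 0.8641778096589404 4.7
0.05 [-0.09  0.29  0.  ]
0.1 [-0.24  0.55  0.  ]
0.15 [-0.4  0.8  0. ]
0.2 [-0.57  1.05  0.  ]
0.25 [-0.76  1.28  0.  ]
0.3 [-0.96  1.51  0.  ]
0.35 [-1.17  1.72  0.  ]
0.4 [-1.39  1.92  0.  ]
0.5 [-1.86  2.3   0.  ]
140 [166, 165, 165] [152, 152, 145]
141 [164, 163, 164] [147, 149, 139]
142 [163, 162, 162] [143, 141, 139]
143 [163, 160, 161] [130, 137, 128]
144 [160, 160, 159] [131, 126, 127]
145 [159, 158, 156] [127, 124, 129]
146 [161, 157, 157] [105, 120, 111]
147 [157, 157, 157] [110, 107, 101]
148 [156, 155, 154] [103, 103, 104]
149 [156, 154, 153] [89, 96, 96]
150 [157, 154, 152] [73, 83, 85]
151 [160, 154, 152] [47, 68, 75]
152 [162, 154, 151] [23, 57, 65]
153 [152, 150, 149] [57, 62, 62]
154 [71, 148, 146] [458, 62, 63]
155 [68, 146, 146] [469, 58, 50]
156 [65, 144, 143] [475, 52, 54]
157 [62, 142, 138] [480, 50, 64]
158 [61, 136, 135] [477, 67, 68]
159 [57, 134, 131] [488, 62, 74]
160 [55, 130, 130] [488, 69, 65]
161 [53, 61, 127] [492, 440, 64]
162 [51, 56, 124] [494, 459, 67]
163 [49, 53, 122] [493, 469, 66]
164 [47, 50, 120] [494, 477, 64]
```

View pics/l5.png

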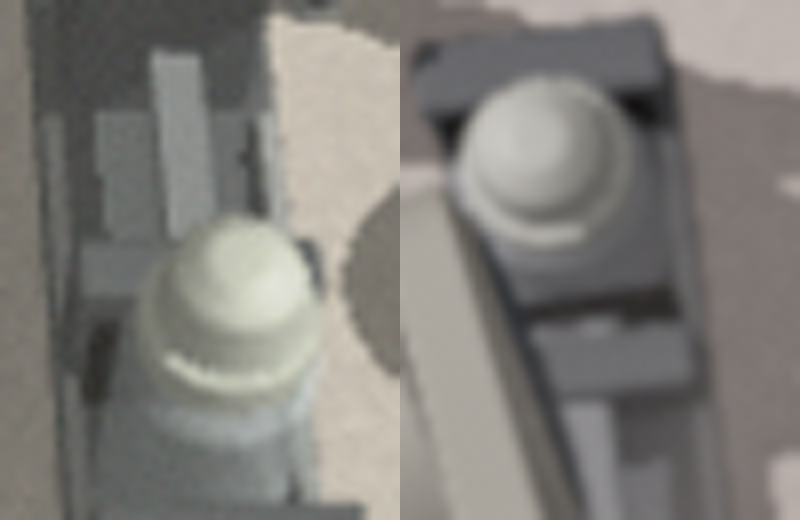

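```bash
python3 -m creep '0 -0.24 0.55 0 0;0 -0.57 1.05 0 0;0 -0.57 1.05 0 0';  python3 arc.py 539.3 158 .05 .1 .15 .2 .25 .3
python3 look.py 6 >/dev/null
```

```text
clock: 5.1
eef_pos: [586.3, 194.9, 285.1]
tcp_rot: [-3.14, 0.002, 1.311]
contact_force: [-6.9, -3.6, 2.7]
opening: 0.266
r 59.72349846233665 ang 0.6659834695235678 5.1
0.05 [-0.16  0.25 -0.  ]
0.1 [-0.36  0.48 -0.  ]
0.15 [-0.57  0.69 -0.  ]
0.2 [-0.79  0.9   0.  ]
0.25 [-1.02  1.09  0.  ]
0.3 [-1.26  1.27  0.  ]
```

View pics/l6.png

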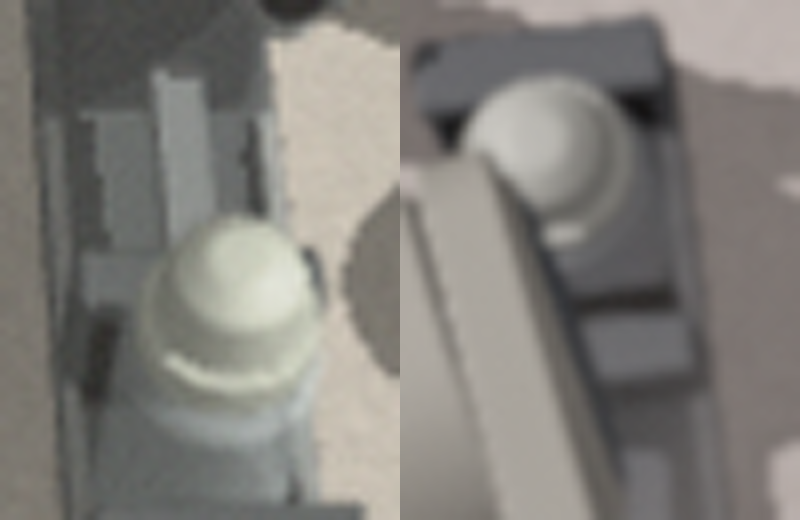

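```bash
python3 -m creep '0 -0.16 0.25 0 0;0 -0.36 0.48 0 0;0 -0.36 0.48 0 0';  python3 arc.py 539.3 158 .03 .05 .1 .15 
python3 look.py 7 >/dev/null
```

```text
clock: 5.5
eef_pos: [589.5, 190.6, 285.1]
tcp_rot: [-3.138, 0.002, 1.311]
contact_force: [-7.0, 0.5, 3.5]
opening: 0.269
r 59.88132716507152 ang 0.5764137146265835 5.5
0.03 [-0.11  0.14 -0.  ]
0.05 [-0.2   0.23 -0.  ]
0.1 [-0.41  0.43 -0.  ]
0.15 [-0.64  0.63 -0.  ]
```

View pics/l7.png

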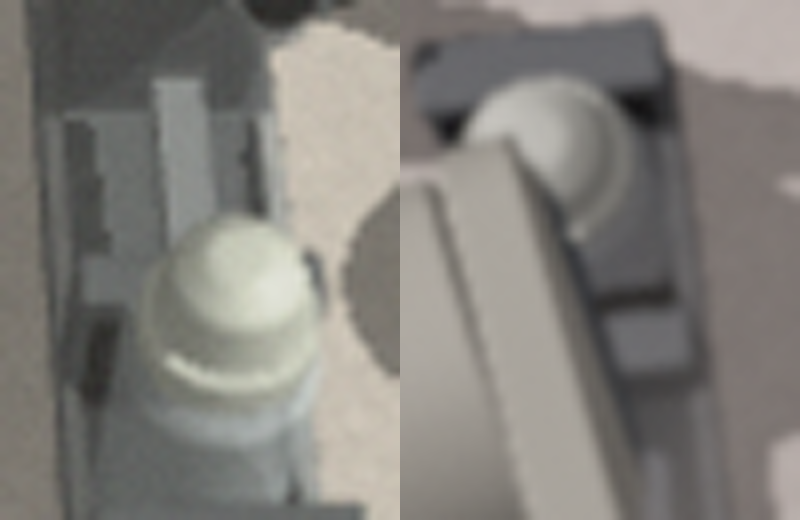

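```bash
python3 - <<'E'
from h import *
b=[]
for k in "03567":
    t=cv2.imread(f"pics/top{k}.png")
    v0=155 if k=="0" else 145
    b.append(cv2.resize(t[v0:v0+30,212:226],None,fx=11,fy=18,interpolation=2))
    g=t[v0-3:v0+25,216:222].mean((1,2)) if 1 else 0
    # shear-corrected profile: edges slope ~ -0.11 px/px
    prof=np.mean([np.interp(np.arange(v0-3,v0+25)-0.11*(u-219),np.arange(384),t[:,u].mean(1)) for u in range(217,223)],0)
    print(k,v0-3,prof.round(0).astype(int).tolist())
cv2.imwrite("pics/strip.png",np.hstack(b))
E
```

```text
0 152 [79, 77, 75, 73, 73, 76, 88, 99, 104, 105, 105, 103, 93, 73, 58, 54, 60, 73, 91, 102, 106, 107, 109, 109, 107, 100, 88, 81]
3 142 [94, 93, 92, 92, 92, 91, 91, 90, 88, 86, 80, 67, 54, 49, 48, 57, 81, 101, 108, 110, 111, 112, 111, 102, 86, 73, 70, 75]
5 142 [92, 92, 91, 90, 91, 90, 89, 86, 76, 59, 51, 47, 54, 77, 99, 107, 109, 110, 111, 110, 102, 85, 71, 68, 72, 77, 81, 82]
6 142 [92, 92, 91, 90, 90, 90, 89, 85, 74, 57, 50, 59, 84, 102, 108, 109, 109, 110, 106, 93, 77, 68, 68, 73, 78, 81, 81, 82]
7 142 [92, 91, 90, 90, 89, 89, 88, 84, 73, 57, 55, 73, 94, 106, 108, 109, 109, 109, 99, 83, 69, 67, 70, 75, 78, 79, 79, 80]
```

View pics/strip.png

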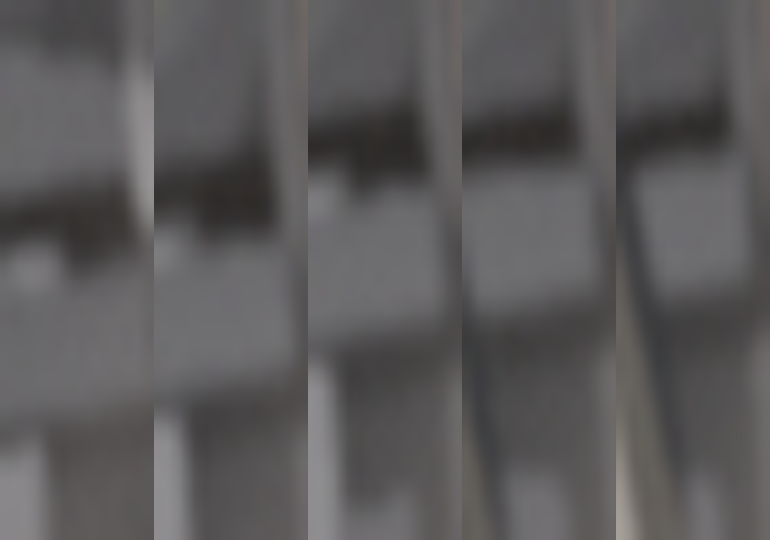

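```bash
python3 -m creep '0 -0.13 0.16 0 0;0 -0.13 0.16 0 0;0 -0.13 0.16 0 0';  python3 arc.py 539.3 158 .03
```

```text
clock: 5.9
eef_pos: [590.2, 189.7, 285.2]
tcp_rot: [-3.136, 0.001, 1.311]
contact_force: [-6.7, 2.2, 1.9]
opening: 0.267
r 60.00134546255985 ang 0.5565576472132464 5.9
0.03 [-0.13  0.13 -0.  ]
```

```bash
python3 -m creep '60 0 0 0 0;60 0 0 0 0;60 0 0 0 0;60 0 0 0 0;60 0 0 -5 0;60 0 0 -10 0;60 0 0 -15 0;60 0 -5 -15 0;60 0 -10 -15 0;60 0 -15 -15 0;60 0 -20 -15 0;60 0 -20 -15 0;60 0 -20 -15 0';  python3 look.py 8; python3 - <<'E'
from h import *
p,d=grab_frame("wrist");cv2.imwrite("pics/w8.png",p)
E
```

```text
clock: 7.2
eef_pos: [397.2, 241.5, 436.8]
tcp_rot: [-3.138, 0.0, 1.312]
contact_force: [0.9, -0.3, 0.0]
opening: 0.603
140 [166, 165, 165] [151, 150, 145]
141 [164, 163, 164] [148, 148, 140]
142 [162, 162, 162] [145, 141, 138]
143 [164, 161, 161] [126, 136, 129]
144 [161, 161, 159] [127, 125, 128]
145 [159, 157, 156] [123, 128, 129]
146 [160, 157, 156] [109, 120, 116]
147 [159, 156, 155] [103, 109, 109]
148 [155, 155, 153] [106, 105, 107]
149 [157, 152, 151] [88, 104, 102]
150 [158, 154, 152] [67, 83, 86]
151 [160, 153, 152] [46, 74, 75]
152 [162, 154, 153] [23, 55, 57]
153 [150, 150, 149] [65, 61, 60]
154 [148, 147, 146] [64, 62, 64]
155 [146, 145, 143] [59, 59, 65]
156 [142, 141, 140] [66, 65, 68]
157 [139, 139, 138] [69, 66, 65]
158 [137, 137, 135] [68, 61, 67]
159 [135, 133, 132] [63, 68, 70]
160 [131, 130, 130] [68, 68, 65]
161 [129, 128, 127] [66, 67, 68]
162 [126, 126, 125] [68, 64, 65]
163 [124, 124, 122] [65, 61, 66]
164 [123, 121, 120] [57, 58, 59]
```

View pics/l8.png

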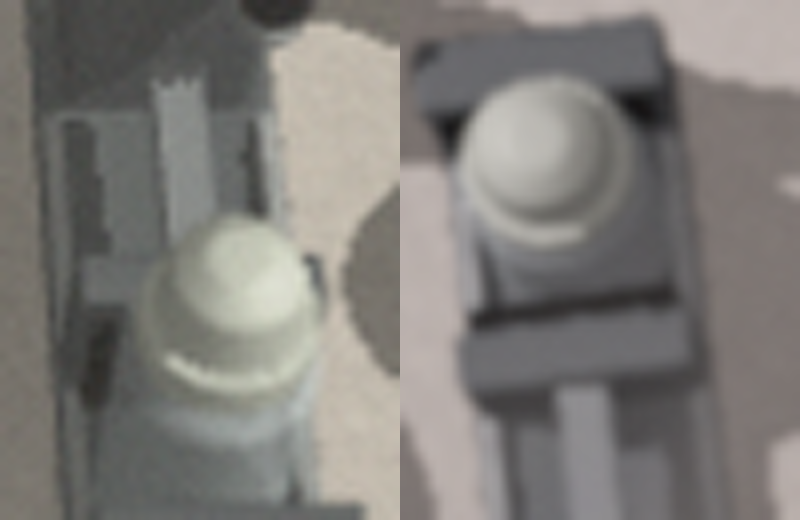

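View pics/scene8.png

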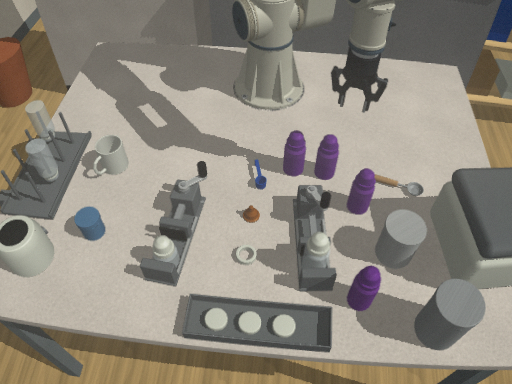

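View pics/top8.png

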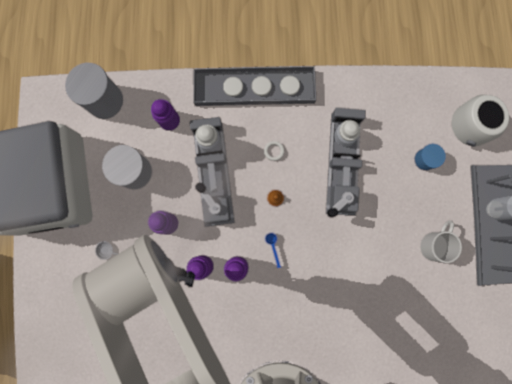

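```bash
python3 - <<'E'
from h import *
import pickle
for k in "038":
    t=cv2.imread(f"pics/top{k}.png").astype(float)
    for a,b in((200,208),(217,223)):
        if k=="3" and a==200: a,b=(203,208)
        prof=np.mean([np.interp(np.arange(145,175,.1)-0.11*(u-212),np.arange(384),t[:,u].mean(1)) for u in range(a,b)],0)
        x=np.arange(145,175,.1);i=prof[:].argmin();L=75
        lo=x[:i][prof[:i]>L];hi=x[i:][prof[i:]>L];print(k,a,lo[-1].round(1),hi[0].round(1),"gap",(hi[0]-lo[-1]).round(2))
ct=pickle.load(open("pics/top8.pkl","rb"));g=at_height(ct,200.7,187,137)[:2]-[539.3,158]
print("knob",g,np.hypot(*g),np.arctan2(g[1],g[0]))
s=sense();print(s["clock"],s["contact_force"])
E
```

```text
0 200 165.8 169.8 gap 4.0
0 217 165.6 170.0 gap 4.4
3 203 154.1 157.5 gap 3.4
3 217 153.2 158.6 gap 5.4
8 200 151.2 154.0 gap 2.8
8 217 150.6 153.9 gap 3.3
knob [50.03929475 28.38190955] 57.52793937866898 0.5159468938543971
7.35 [ 0.89636441 -0.26310493 -0.6069754 ]
```

```bash
python3 - <<'E'
from h import *
g=lambda k,n:cv2.cvtColor(cv2.imread(f"pics/{n}{k}.png"),cv2.COLOR_BGR2GRAY).astype(np.float32)
for n,(u0,u1,v0,v1) in(("scene",(308,332,229,258)),("top",(206,222,118,150))):
    w=None
    for k in "0356 78".replace(" ",""):
        A=g(k,n)[v0:v1,u0:u1];B=g("8",n)[v0:v1,u0:u1]
        M=np.eye(2,3,dtype=np.float32)
        try: cc,M=cv2.findTransformECC(B,A,M,cv2.MOTION_TRANSLATION,(3,200,1e-6));print(n,k,M[:,2].round(2),round(cc,4))
        except Exception as e: print(n,k,"fail")
E
```

```text
scene 0 [ 0.82 -0.51] 0.9037
scene 3 [-0.44 -1.44] 0.967
scene 5 [-0.43 -0.29] 0.9495
scene 6 [-0.17 -0.08] 0.9919
scene 7 [-0.08 -0.03] 0.9985
scene 8 [0. 0.] 1.0
top 0 [-0.06  0.8 ] 0.9758
top 3 [-0.07  0.8 ] 0.9755
top 5 [0.08 0.04] 0.9985
top 6 [ 0.34 -0.1 ] 0.9586
top 7 [ 0.83 -0.18] 0.9169
top 8 [-0.  0.] 1.0
```

```bash
python3 -c "
from rig import sign_off;print(sign_off())"
```

```text
the job is handed in; nothing more can be done
None
```

I turned the crank of the clamp with the taller bottle clockwise about 2.23 rad. I then let go of the knob, backed the arm clear and handed the job in at 7.35 s of the 38 s allowed. The taller bottle is the left one seen from the robot; its cap measured about 157–160 mm up against about 110 mm for the other.

**Grip:** Early in the last stretch the bottle slid about 3 mm up to the fixed jaw. It stayed there while the jaw closed about 6 mm further. That puts the jaw origin at about 159 to 160 mm, where 159 mm counts as firmly held.

**After release:** The pictures show the bottle upright and the crank where I left it. The other clamp and the purple bottles look unmoved, and the wrist force reading is close to zero.

**Checks that disagreed:**
- The pad squeeze read off the top picture was unclear, at 3 to 6 mm, because shadows blur the pad edge.
- The last knob angle from the camera was 0.52 rad, against 0.56 rad from the arm.
- The wrist force never showed a clear rise as the jaw pressed, so I set the final jaw position from the crank angle and the pictures, not from force.

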